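# Box up the iced cupcakes

## Robot

A 6-joint arm with a two-finger parallel gripper is mounted at the origin on the work surface; the furniture and walls round the work are solid. World frame = base frame: x ahead of the robot, y to its left, z up, the work surface at z = 0. Lengths are in m, angles in rad, forces in N, time in s.
With the tool pointing down it reaches from about 0.35 to 0.725 m from the base axis. Payload 4.3 kg.
Tool frame: the origin (TCP) lies midway between the tips of the shut fingers; the grasp point (between the pads) lies 19 mm behind it; z points along the fingers, y is the line along which they close (so a half turn about z gives the same grasp; the last joint's range is limited). The gripper opens to 85 mm and grips with 20 to 120 N. Pads are 22 mm wide; open, the fingers measure 114 mm over their backs; the gripper's body (76 mm by 85 mm) begins 54 mm behind the grasp point. The pads swing forward as they close: fully open they stand 13 mm farther back than shut.
Start: joints at [-1.272, 0.377, 0.081, 1.274, 0, 1.46], TCP at [0.229, -0.528, 0.194] pointing down, gripper open.
Joint ranges: [-2.72, 2.72], [-0.84, 1.66], [-1.02, 1.22], [-1.77, 2.12], [-1.37, 1.28], [-3.14, 3.14]. Speed limits (rad/s): [2.57, 2.57, 3.14, 3.14, 3.14, 3.14].

## Interface

Orientations are given as [roll, pitch, yaw] about the fixed x, y, z axes, in that order (R = Rz(yaw) Ry(pitch) Rx(roll)).
In Python, from cell import * gives the robot as it stands. The module is installed in compiled form; this text tells all that it offers.
- The arm moves only by the tool servo_tool, never from a script. Its argument "steps" is a list of rows, each a list of 7 numbers: the finger opening in m, from 0 to 0.0854, then the shift along the tool's x, y, z in a scale on which 1.0 is 0.75 m, then the turn, a rotation vector about the tool's x, y, z in parts of the range, where 1.0 means 2 pi rad. A call has 1 to 10 rows; each row is the pose to reach, as a shift and turn from the pose commanded when the call began, along the tool's axes at that moment; what a row does not reach only later rows make up. A row lasts 1/10 s, in which the tool goes at most 50 mm and 8.59 degrees, less where a joint would pass 70% of its speed; a pose out of reach is approached as far as the arm can. No shift or turn number may pass 1 either way. A call with a gripper value outside its range is refused whole. The fingers move at their own pace and stop on an object; "force" is the grip in N (left out, the last holds). Time passes only in rows, so rows that repeat a pose let the fingers close. It gives the time, the measured TCP pose, the force, the opening and the grip force at its end, in the units of the state.
- observe(): the state, without advancing time (a new reading comes with each control period).
- grab_frame(name): name is "scene" or "top"; returns a dict with "img" (480x640x3 uint8, blue, green, red), "K" (3x3 intrinsics, pixels), "D" ([k1, k2, p1, p2, k3] as OpenCV has them; the pictures are not rectified), "R" (3x3) and "t" (3): a world point X has camera coordinates R X + t. Camera axes: x right, y down, z forward; pixel columns grow to the right and rows downward; lengths in m; the calibration is good to about 2 mm. A picture is of the moment at which its call begins. There is no depth.
- close_job(): hands the job in; it is judged then, once.
Trained networks look in a picture, given as the dict that the camera call returned (one of the last four; its "shot" number tells which), for a name from the list of things; names that differ only in an ending like _2 or _b are one class to them, and where a whole thing is asked for, a point or a joint stands for the part that bears it (a point fixed in the world has none). Each returns a list of dicts, best first, with "p" (0 to 1); they miss things now and then, are a little off and sometimes report something else, mostly with a low value. They report only what shows in the picture. A call takes as long as a camera call.
- boxes_of(picture, thing): "location" ([x, y, z] in m, in the coordinates of the camera as it stood for that picture, good to about 4 mm: the middle of the surface that is visible of it).
The state is a dict: "time": time; "joint_pos": joint angles; "qvel": joint speeds; "joint_efforts": joint torques, N m; "position": TCP position; "tool_rot": TCP orientation; "ft_force": force on the tool from outside, world axes, zero at the start; "ft_torque": the same for the moment, N m; "opening": finger opening in m; "gripper_force": force on a finger pad.
Only numpy, scipy, OpenCV 4.12 (cv2) and the standard library are available. Lean on these libraries where they do the work, as an engineer would, in place of code of your own. Each camera call takes 0.05 s, during which the arm holds its last target. There are 200 camera calls.

## Task

Four single-cake orders are waiting to be boxed: take the four iced cupcakes with the piped swirl off the cooling rack and stand each one gently, upright and one to a box, fully down in the round cut-out of a card box base of its own size, the two large ones in the large boxes and the two small ones in the small boxes. Do not drop a cupcake or tip it over, and leave the two plain domed muffins standing on the rack where they are.

Things in the scene. Friction and masses are not known exactly. Their poses are not given: they have to be found in the camera images.
- cupcake_large_a: Large iced cupcake (one of two alike): round paper case 60 mm wide at the top (straight upper half), 48 at the foot, 54 high; piped icing swirl, narrower, peak 92 mm up. Origin: centre of underside, z up. Starts on a rack, top at 18 mm, with 6 cakes in 2 rows of 3, 90-95 mm apart. 85 g. Grasp the case top; keep fingertips over 23 mm above the underside to clear the box.
- cupcake_large_b: Large iced cupcake (one of two alike): round paper case 60 mm wide at the top (straight upper half), 48 at the foot, 54 high; piped icing swirl, narrower, peak 92 mm up. Origin: centre of underside, z up. Starts on a rack, top at 18 mm, with 6 cakes in 2 rows of 3, 90-95 mm apart. 85 g. Grasp the case top; keep fingertips over 23 mm above the underside to clear the box.
- cupcake_small_a: Small iced cupcake (one of two alike): round paper case 43 mm wide at the top (straight upper half), 33 at the foot, 38 high; piped icing swirl, narrower, peak 68 mm up. Origin: centre of underside, z up. Starts on a rack, top at 18 mm, with 6 cakes in 2 rows of 3, 90-95 mm apart. 35 g. Grasp the case top; keep fingertips over 17 mm above the underside to clear the box.
- cupcake_small_b: Small iced cupcake (one of two alike): round paper case 43 mm wide at the top (straight upper half), 33 at the foot, 38 high; piped icing swirl, narrower, peak 68 mm up. Origin: centre of underside, z up. Starts on a rack, top at 18 mm, with 6 cakes in 2 rows of 3, 90-95 mm apart. 35 g. Grasp the case top; keep fingertips over 17 mm above the underside to clear the box.
- box_large_a: Large single-cake box base (one of two alike) of brown card, 98 x 98 mm, 22 mm high, fixed on the counter: its flat top has one round cut-out of 67 mm in the middle, over a floor 3 mm thick, on which a large cupcake stands. Origin: centre of the underside, below the cut-out; z up, x and y along the sides.
- box_large_b: Large single-cake box base (one of two alike) of brown card, 98 x 98 mm, 22 mm high, fixed on the counter: its flat top has one round cut-out of 67 mm in the middle, over a floor 3 mm thick, on which a large cupcake stands. Origin: centre of the underside, below the cut-out; z up, x and y along the sides.
- box_small_a: Small single-cake box base (one of two alike) of brown card, 76 x 76 mm, 16 mm high, fixed on the counter: its flat top has one round cut-out of 50 mm in the middle, over a floor 3 mm thick, on which a small cupcake stands; a large one does not enter. Origin: centre of the underside, below the cut-out; z up, x and y along the sides.
- box_small_b: Small single-cake box base (one of two alike) of brown card, 76 x 76 mm, 16 mm high, fixed on the counter: its flat top has one round cut-out of 50 mm in the middle, over a floor 3 mm thick, on which a small cupcake stands; a large one does not enter. Origin: centre of the underside, below the cut-out; z up, x and y along the sides.
- muffin_large: Plain large muffin, not to be moved: the same large paper case (60 mm wide, 54 mm high) with a smooth rounded brown dome 66 mm wide, 78 mm high in all, no icing. Origin: centre of the underside. It stands on the rack among the cupcakes.
- muffin_small: Plain small muffin, not to be moved: the same small paper case (43 mm wide, 38 mm high) with a smooth rounded brown dome 49 mm wide, 56 mm high in all, no icing. Origin: centre of the underside. It stands on the rack among the cupcakes.

How it is judged:
By the outcome, as a careful person would: the job done as asked, in the order asked, and still so for the second after the job is handed in, with the robot touching nothing.
It also fails if it takes over 115 s, if anything falls off the work surface, if the arm or the gripper's body presses on something with over 40 N, if the wrist force passes 120 N, or if a joint passes its speed limit or range.

## Working session

There is one attempt and no reset: what is moved stays moved. The work goes in short steps, Python scripts to look and compute and a tool call to move; the robot and the scene stay as the last step left them, time stands still between calls to the robot, and variables do not carry over. Pictures are saved under pics/ and viewed, at most 14 in all, crops included, and the job is handed in when it is done.

Besides the shell and the picture viewer there is one more tool, called after ">>>" in YAML: its name, and indented under it one key for each argument. servo_tool: Moves the arm, as the interface text tells. Its arguments: {"type":"object","properties":{"steps":{"type":"array","items":{"type":"array","items":{"type":"number"}}},"force":{"type":"number"}},"required":["steps"]}

```bash
mkdir -p pics
cat > h.py <<'E'
from cell import *
import numpy as np, cv2
def w(f,p): return f["R"].T@(np.array(p)-f["t"])
E
python3 - <<'E'
from h import *
o=observe(); print({k:np.round(v,3).tolist() for k,v in o.items()})
for n in("scene","top"):
    f=grab_frame(n); cv2.imwrite(f"pics/{n}1.png",f["img"]); print(n,np.round(-f["R"].T@f["t"],3), np.round(f["K"],0).tolist())
    for c in ["cupcake_large_a","cupcake_small_a","box_large_a","box_small_a","muffin_large","muffin_small"]:
        for d in boxes_of(f,c):
            print(c,round(d["p"],2),np.round(w(f,d["location"]),3))
E
```

```text
{'time': 0.0, 'joint_pos': [-1.272, 0.378, 0.08, 1.274, -0.0, 1.461], 'qvel': [0.001, 0.001, -0.001, 0.0, -0.001, -0.002], 'joint_efforts': [0.0, -46.361, 26.987, 0.021, 0.0, -0.0], 'position': [0.228, -0.527, 0.193], 'tool_rot': [-3.14, -0.0, 0.409], 'ft_force': [-0.248, -0.746, -0.205], 'ft_torque': [0.019, 0.031, -0.026], 'gripper_force': 0.0, 'opening': 0.085}
scene [0.011 0.885 0.698] [[536.0, 0.0, 312.0], [0.0, 536.0, 246.0], [0.0, 0.0, 1.0]]
cupcake_large_a 0.82 [0.561 0.165 0.075]
cupcake_large_a 0.78 [0.453 0.342 0.074]
cupcake_small_a 0.84 [0.546 0.349 0.058]
cupcake_small_a 0.7 [0.466 0.241 0.056]
box_large_a 0.72 [ 0.621 -0.217  0.016]
box_small_a 0.84 [ 0.439 -0.089  0.02 ]
box_small_a 0.65 [ 0.631 -0.072  0.015]
muffin_large 0.95 [0.466 0.159 0.074]
muffin_small 0.55 [0.553 0.252 0.059]
top [0.355 0.039 1.16 ] [[481.0, 0.0, 326.0], [0.0, 481.0, 237.0], [0.0, 0.0, 1.0]]
cupcake_large_a 0.88 [0.574 0.145 0.083]
cupcake_large_a 0.64 [0.467 0.318 0.085]
cupcake_small_a 0.82 [0.47  0.227 0.067]
cupcake_small_a 0.75 [0.548 0.335 0.061]
box_large_a 0.62 [ 0.448 -0.241  0.025]
box_small_a 0.76 [ 0.637 -0.078  0.016]
box_small_a 0.75 [ 0.442 -0.086  0.017]
muffin_large 0.7 [0.482 0.142 0.088]
muffin_small 0.78 [0.56  0.237 0.067]
muffin_small 0.24 [ 0.441 -0.084  0.016]
```

View pics/top1.png

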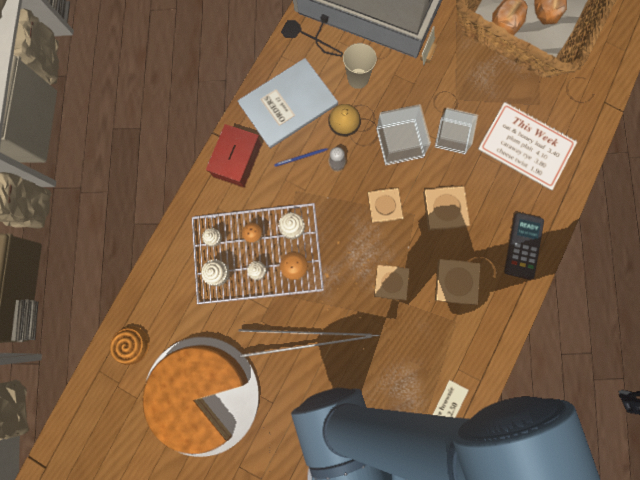

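View pics/scene1.png

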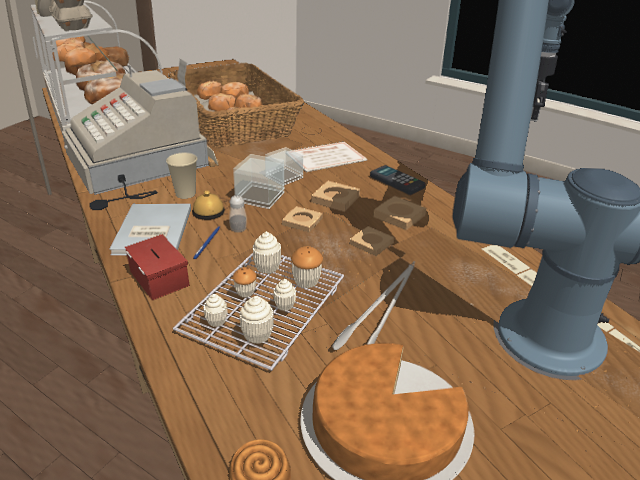

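The top view shows the rack's swirl cakes, large at about (291,224) and (214,272), small at (211,237) and (257,270). The muffins are at (252,233) and (294,266). The small boxes are at (385,204) and (392,281), and the large ones at (447,207) and (459,281). The scene view agrees with this. Next I'll refine the centres with rectified tiles.

```bash
cat >> h.py <<'E'
def proj(f,X):
    return cv2.projectPoints(np.array(X,float).reshape(-1,1,3),cv2.Rodrigues(f["R"])[0],f["t"],f["K"],np.array(f["D"],float))[0].reshape(-1,2)
def tile(f,x,y,z,n=200,s=.0005):
    # image right = -y, up = +x
    r,c=np.mgrid[0:n,0:n]; P=np.stack([x-(r-n/2)*s,y-(c-n/2)*s,np.full(r.shape,z)],-1)
    uv=proj(f,P).reshape(n,n,2).astype(np.float32)
    return cv2.remap(f["img"],uv[...,0],uv[...,1],cv2.INTER_CUBIC)
def tp(f,X,x,y,z,n=200,s=.0005): # world pts -> tile pixel of plane z seen from camera
    C=-f["R"].T@f["t"]; X=np.atleast_2d(X); k=(z-C[2])/(X[:,2]-C[2]); P=C+(X-C)*k[:,None]
    return np.stack([n/2-(P[:,1]-y)/s,n/2-(P[:,0]-x)/s],-1)
def ring(x,y,z,d):
    a=np.linspace(0,2*np.pi,40); return np.stack([x+d/2*np.cos(a),y+d/2*np.sin(a),a*0+z],-1)
def draw(f,x,y,z,rings,cx,cy):
    t=tile(f,x,y,z)
    for d,h in rings:
        cv2.polylines(t,[np.int32(np.round(tp(f,ring(cx,cy,h,d),x,y,z)))],1,(0,0,255) if h==z else (255,0,0),1)
    return t
E
cat > m.py <<'E'
from h import *
import sys
L=[("L",.568,.153),("L",.460,.330),("S",.468,.234),("S",.547,.341),("BL",.448,-.241),("BL",.627,-.217),("BS",.442,-.086),("BS",.637,-.076)]
R={"L":[(.060,.072),(.006,.110)],"S":[(.043,.056),(.006,.086)],"BL":[(.067,.022)],"BS":[(.050,.016)]}
for n in ("top","scene"):
    f=grab_frame(n)
    T=[draw(f,x,y,R[k][0][1],R[k],x,y) for k,x,y in L]
    cv2.imwrite(f"pics/t_{n}.png",np.vstack([np.hstack(T[:4]),np.hstack(T[4:])]))
E
python3 m.py
```

```text
(no output)
```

View pics/t_top.png

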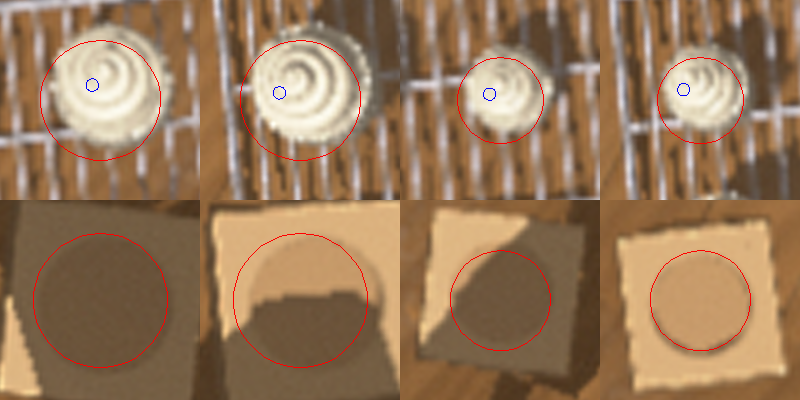

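View pics/t_scene.png

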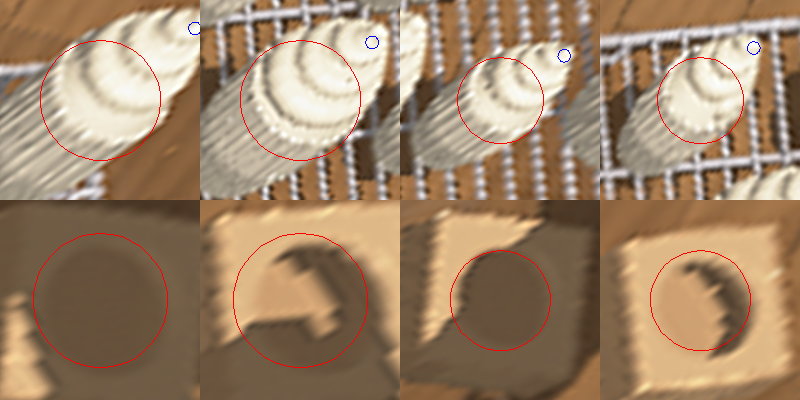

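The first guesses are off by up to 9 mm. I'll apply the corrections and recheck with more contrast.

```bash
cat > m.py <<'E'
from h import *
L=[("L",.576,.147),("L",.4685,.323),("S",.473,.229),("S",.553,.336),("BL",.448,-.243),("BL",.6265,-.226),("BS",.445,-.087),("BS",.6355,-.0765)]
R={"L":[(.060,.072),(.006,.110)],"S":[(.043,.056),(.006,.086)],"BL":[(.067,.022),(.100,.022)],"BS":[(.050,.016),(.076,.016)]}
O=[]
for n in ("top","scene"):
    f=grab_frame(n)
    T=[]
    for k,x,y in L:
        t=draw(f,x,y,R[k][0][1],R[k],x,y)
        if k[0]=="B": t=(255*(t/255.)**.5).astype(np.uint8)
        T.append(cv2.resize(t[0:200,0:200],(200,150)) if 0 else t)
    O+=[np.hstack(T[:4]),np.hstack(T[4:])]
cv2.imwrite("pics/t2.png",np.vstack([O[0],O[1],O[3]]))
E
python3 m.py
```

```text
(no output)
```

View pics/t2.png

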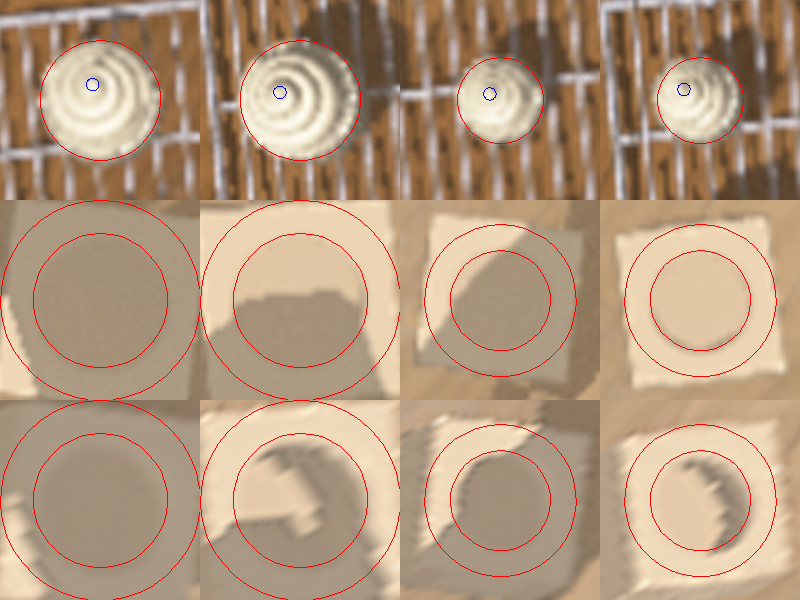

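Every ring now sits on its case rim or cut-out, so I'm moving now: first above the large cake at (0.576, 0.147).

Units first: shifts go in shares of 0.75 m and turns go in shares of 2 pi rad. So 0.587 m / 0.75 = 0.7827, -0.48 m / 0.75 = -0.64, -0.499 rad / 6.2832 = -0.0794.

>>> servo_tool:
  steps:
    - [0.085,0.7827,-0.64,-0.0227,0,0,-0.0794]
    - [0.085,0.7827,-0.64,-0.0227,0,0,-0.0794]
    - [0.085,0.7827,-0.64,-0.0227,0,0,-0.0794]
    - [0.085,0.7827,-0.64,-0.0227,0,0,-0.0794]
    - [0.085,0.7827,-0.64,-0.0227,0,0,-0.0794]
    - [0.085,0.7827,-0.64,-0.0227,0,0,-0.0794]
    - [0.085,0.7827,-0.64,-0.0227,0,0,-0.0794]
    - [0.085,0.7827,-0.64,-0.0227,0,0,-0.0794]
    - [0.085,0.7827,-0.64,-0.0227,0,0,-0.0794]
    - [0.085,0.7827,-0.64,-0.0227,0,0,-0.0794]
  force: 20

```text
time: 1.9
position: [0.4586, -0.0816, 0.2057]
tool_rot: [3.14, -0.0, 0.908]
ft_force: [1.6, 0.2, 1.0]
opening: 0.0851
gripper_force: 0.0
```

```bash
cat > go.py <<'E'
from h import *
import sys
from scipy.spatial.transform import Rotation as Ro
o=observe(); R=Ro.from_euler("xyz",o["tool_rot"]); p=np.array(o["position"])
print("t",round(o["time"],2),"p",p.round(4),"rpy",np.round(o["tool_rot"],4),"open",round(o["opening"],4),"g",round(o["gripper_force"],1),"F",np.round(o["ft_force"],1),"j6",np.round(o["joint_pos"][5],2))
T=Ro.from_euler("xyz",[np.pi,0,.908])
for a in sys.argv[1:]:
    q=np.array(eval(a)); print(q,"shift",R.inv().apply(q-p).round(4),"turn",(R.inv()*T).as_rotvec().round(4))
    # chained: next relative shift is measured from the same start
E
python3 go.py "[.576,.147,.21]"
```

```text
t 1.9 p [ 0.4586 -0.0816  0.2057] rpy [ 3.1404e+00 -2.0000e-04  9.0780e-01] open 0.0851 g 0.0 F [1.6 0.2 1. ] j6 1.92
[0.576 0.147 0.21 ] shift [ 0.2524 -0.0482 -0.0043] turn [ 0.0012 -0.0002 -0.0002]
```

Scaled: 0.252 m / 0.75 = 0.336, -0.048 m / 0.75 = -0.064.

>>> servo_tool:
  steps:
    - [0.085,0.336,-0.064,-0.0053,0,0,0]
    - [0.085,0.336,-0.064,-0.0053,0,0,0]
    - [0.085,0.336,-0.064,-0.0053,0,0,0]
    - [0.085,0.336,-0.064,-0.0053,0,0,0]
    - [0.085,0.336,-0.064,-0.0053,0,0,0]
    - [0.085,0.336,-0.064,-0.0053,0,0,0]
    - [0.085,0.336,-0.064,-0.0053,0,0,0]
    - [0.085,0.336,-0.064,-0.0053,0,0,0]

```text
time: 2.7
position: [0.5747, 0.1438, 0.2092]
tool_rot: [-3.142, 0.001, 0.907]
ft_force: [0.5, -0.1, 0.5]
opening: 0.0849
gripper_force: 0.0
```

```bash
cat > m2.py <<'E'
from h import *
f=grab_frame("top");T=[]
for k,x,y,d,z in [("BL",.448,-.243,.067,.022),("BL",.6265,-.226,.067,.022),("BS",.445,-.087,.05,.016),("BS",.6355,-.0765,.05,.016)]:
    T.append(draw(f,x,y,z,[(d,z)],x,y))
cv2.imwrite("pics/t3.png",np.hstack(T))
E
python3 m2.py; python3 go.py "[.576,.147,.042]"
```

```text
t 2.75 p [0.5746 0.1434 0.2094] rpy [3.1415e+00 7.0000e-04 9.0640e-01] open 0.0853 g 0.0 F [-0.  -0.8  0.1] j6 2.37
[0.576 0.147 0.042] shift [ 0.0038 -0.0012  0.1674] turn [ 0.0001  0.0007 -0.0016]
```

View pics/t3.png

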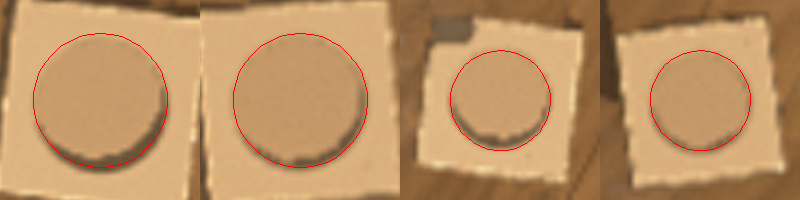

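All four cut-outs match to within about 1 mm. Descending over the first cake.

Scaled: 0.166 m / 0.75 = 0.2213, 0.16 m / 0.75 = 0.2133.

>>> servo_tool:
  steps:
    - [0.085,0.0053,-0.0013,0.04,0,0,0]
    - [0.085,0.0053,-0.0013,0.08,0,0,0]
    - [0.085,0.0053,-0.0013,0.12,0,0,0]
    - [0.085,0.0053,-0.0013,0.1533,0,0,0]
    - [0.085,0.0053,-0.0013,0.18,0,0,0]
    - [0.085,0.0053,-0.0013,0.2,0,0,0]
    - [0.085,0.0053,-0.0013,0.2133,0,0,0]
    - [0.085,0.0053,-0.0013,0.2213,0,0,0]
    - [0.085,0.0053,-0.0013,0.2213,0,0,0]

```text
time: 3.65
position: [0.5764, 0.1476, 0.0431]
tool_rot: [-3.141, 0.001, 0.907]
ft_force: [-0.4, 0.0, -0.0]
opening: 0.085
gripper_force: 0.0
```

```bash
python3 go.py "[.576,.147,.042]"
python3 - <<'E'
from h import *
f=grab_frame("scene"); u=proj(f,[[.576,.147,.07]])[0].astype(int)
cv2.imwrite("pics/s2.png",cv2.resize(f["img"][u[1]-70:u[1]+60,u[0]-90:u[0]+90],None,fx=4,fy=4,interpolation=2))
E
```

```text
t 3.65 p [0.5764 0.1476 0.0431] rpy [-3.1412e+00  7.0000e-04  9.0670e-01] open 0.085 g 0.0 F [-0.4  0.  -0. ] j6 2.38
[0.576 0.147 0.042] shift [-0.0007  0.0001  0.0011] turn [-0.0004  0.0007 -0.0013]
```

View pics/s2.png

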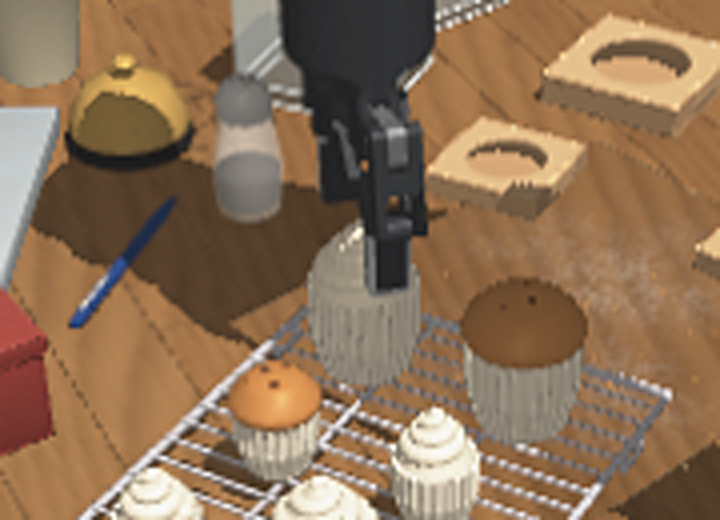

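The fingers straddle the large cake at around (365,270) in the crop, with no contact on the neighbours. Closing.

>>> servo_tool:
  steps:
    - [0.07,0,0,0,0,0,0]
    - [0.065,0,0,0,0,0,0]
    - [0.06,0,0,0,0,0,0]
    - [0.055,0,0,0,0,0,0]
    - [0.05,0,0,0,0,0,0]
    - [0.05,0,0,0,0,0,0]
    - [0.05,0,0,0,0,0,0]
  force: 25

```text
time: 4.4
position: [0.5772, 0.1484, 0.0435]
tool_rot: [3.141, -0.0, 0.908]
ft_force: [0.2, -0.1, 1.4]
opening: 0.0499
gripper_force: 0.9
```

Run:
```python
from h import *
o=observe();print(o["opening"],o["gripper_force"],o["joint_efforts"])
f=grab_frame("scene"); u=proj(f,[[.576,.147,.07]])[0].astype(int)
a=cv2.resize(f["img"][u[1]-50:u[1]+40,u[0]-45:u[0]+45],None,fx=4,fy=4,interpolation=2)
f=grab_frame("top"); u=proj(f,[[.576,.147,.07]])[0].astype(int)
b=cv2.resize(f["img"][u[1]-45:u[1]+45,u[0]-45:u[0]+45],None,fx=4,fy=4,interpolation=2)
cv2.imwrite("pics/s3.png",np.hstack([a,b]))
```

```text
0.04985534069058508 0.9359887214668561 [ 2.90751010e-01 -4.91265070e+01  2.39334637e+01  2.12831818e-01
  1.37876300e-01  4.01842146e-03]
```

View pics/s3.png

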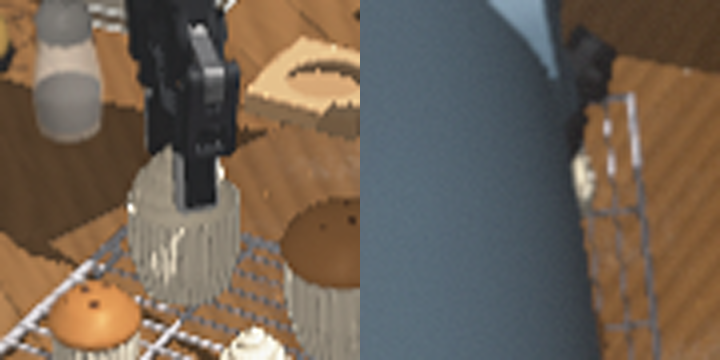

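Run:
```python
from h import *
f=grab_frame("scene"); u=proj(f,[[.576,.147,.07]])[0].astype(int)
img=cv2.resize(f["img"][u[1]-50:u[1]+40,u[0]-50:u[0]+50],None,fx=6,fy=6,interpolation=2)
def P(X): return np.int32(np.round((proj(f,X)-(u-[50,50])+.5)*6))
for z,d,c in [(.072,.06,(0,0,255)),(.018,.048,(0,0,255))]: cv2.polylines(img,[P(ring(.576,.147,z,d))],1,c,1)
y=np.array([np.sin(.908),-np.cos(.908)]);x=np.array([np.cos(.908),np.sin(.908)])
for z,c in [(.0435,(0,255,0)),(.055,(255,255,0)),(.07,(255,0,0))]:
    for s in(-.025,.025):
        a=np.array([.5772,.1484])
        cv2.line(img,*[tuple(map(int,q)) for q in P([[*(a+y*s+x*e),z] for e in(-.011,.011)])],c,2)
cv2.imwrite("pics/s4.png",img)
```

```text
(no output)
```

View pics/s4.png

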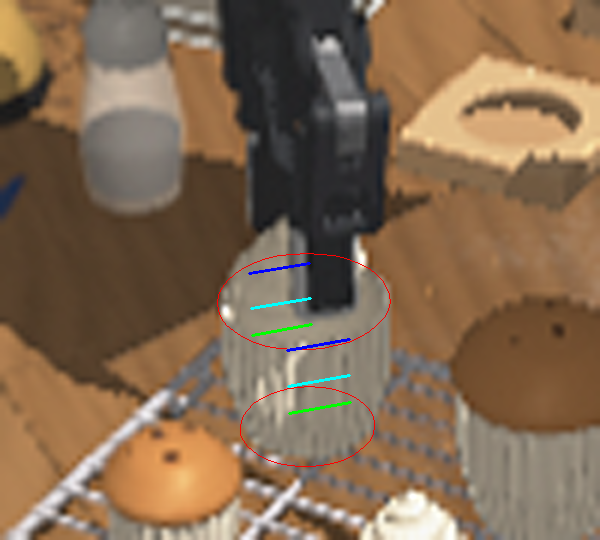

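The closed pads sit on the icing, above the rim. The picture puts the fingertips about 35 mm higher than the reading suggests. I'll open and go lower in small steps, watching the force.

>>> servo_tool:
  steps:
    - [0.06,0,0,0,0,0,0]
    - [0.085,0,0,0,0,0,0]
    - [0.085,0,0,0,0,0,0]
    - [0.085,0,0,0,0,0,0]
    - [0.085,0,0,0.0067,0,0,0]
    - [0.085,0,0,0.0133,0,0,0]
    - [0.085,0,0,0.0133,0,0,0]

```text
time: 5.25
position: [0.5759, 0.1483, 0.0321]
tool_rot: [-3.14, 0.002, 0.908]
ft_force: [-0.4, 0.7, 0.1]
opening: 0.0853
gripper_force: 0.0
```

```bash
cat > tip.py <<'E'
from h import *
o=observe();p=np.array(o["position"]);op=o["opening"];yaw=o["tool_rot"][2]
f=grab_frame("scene");g=f["img"].max(2)
y=np.array([np.sin(yaw),-np.cos(yaw)])
best=[]
for z in np.arange(p[2]+.06,p[2]-.006,-.003):
    r=[]
    for e in (.002,.006):   # pad thickness outward
        a=p[:2]-y*(op/2+e); u=proj(f,[[*a,z]])[0]; r.append(int(cv2.getRectSubPix(g,(1,1),tuple(map(float,u)))[0,0]))
    best.append((round(float(z-p[2])*1000),r))
print(p.round(4),op,np.round(o["ft_force"],1)); print(best)
E
python3 tip.py
```

```text
[0.5759 0.1483 0.0321] 0.08528096232964681 [-0.4  0.7  0.1]
[(60, [39, 40]), (57, [39, 35]), (54, [34, 78]), (51, [75, 127]), (48, [122, 148]), (45, [149, 150]), (42, [152, 150]), (39, [152, 150]), (36, [152, 150]), (33, [153, 150]), (30, [153, 148]), (27, [153, 144]), (24, [150, 144]), (21, [147, 143]), (18, [145, 140]), (15, [140, 139]), (12, [137, 137]), (9, [131, 125]), (6, [118, 143]), (3, [144, 153]), (0, [157, 157]), (-3, [160, 141])]
```

Scaled: 0.012 m / 0.75 = 0.016, 0.008 m / 0.75 = 0.0107.

>>> servo_tool:
  steps:
    - [0.085,0,0,0.0053,0,0,0]
    - [0.085,0,0,0.0107,0,0,0]
    - [0.085,0,0,0.016,0,0,0]
    - [0.085,0,0,0.016,0,0,0]

```text
time: 5.7
position: [0.5761, 0.1483, 0.0204]
tool_rot: [-3.141, 0.001, 0.908]
ft_force: [-1.2, -0.3, -0.9]
opening: 0.0851
gripper_force: 0.0
```

```bash
python3 tip.py
python3 - <<'E'
from h import *
f=grab_frame("scene")
img=cv2.resize(f["img"][150:330,200:400],None,fx=4,fy=3.3,interpolation=2)
cv2.imwrite("pics/s5.png",img[:594])
E
```

```text
[0.5761 0.1483 0.0204] 0.08510030040239122 [-1.2 -0.3 -0.9]
[(60, [38, 40]), (57, [39, 36]), (54, [35, 74]), (51, [75, 132]), (48, [128, 152]), (45, [149, 153]), (42, [152, 152]), (39, [152, 148]), (36, [149, 146]), (33, [147, 145]), (30, [144, 141]), (27, [141, 139]), (24, [138, 136]), (21, [134, 123]), (18, [120, 140]), (15, [143, 154]), (12, [158, 158]), (9, [160, 147]), (6, [144, 145]), (3, [144, 161]), (0, [160, 158]), (-3, [156, 160])]
```

View pics/s5.png

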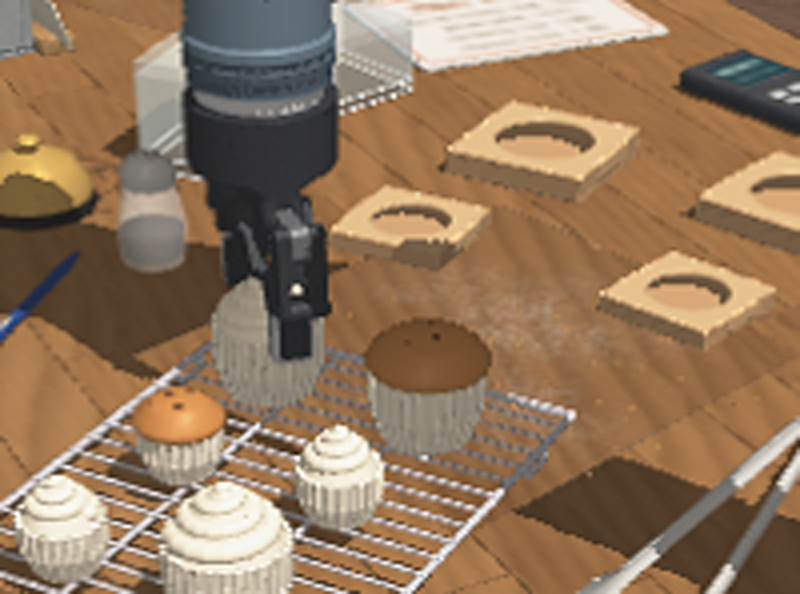

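The near tip overlaps only the upper third of the case, so I go 14 mm lower and grip.

Scaled: 0.014 m / 0.75 = 0.0187, 0.01 m / 0.75 = 0.0133.

>>> servo_tool:
  steps:
    - [0.085,0,0,0.0067,0,0,0]
    - [0.085,0,0,0.0133,0,0,0]
    - [0.085,0,0,0.0187,0,0,0]
    - [0.07,0,0,0.0187,0,0,0]
    - [0.06,0,0,0.0187,0,0,0]
    - [0.05,0,0,0.0187,0,0,0]
    - [0.05,0,0,0.0187,0,0,0]
    - [0.05,0,0,0.0187,0,0,0]
    - [0.05,0,0,0.0187,0,0,0]
  force: 25

```text
time: 6.7
position: [0.577, 0.1485, 0.0074]
tool_rot: [3.141, -0.0, 0.908]
ft_force: [0.5, 0.1, -0.0]
opening: 0.0591
gripper_force: 27.1
```

```bash
python3 tip.py; python3 go.py
```

```text
[0.577  0.1485 0.0074] 0.05912346798122077 [ 0.5  0.1 -0. ]
[(60, [39, 39]), (57, [39, 39]), (54, [39, 40]), (51, [39, 39]), (48, [38, 35]), (45, [34, 85]), (42, [84, 134]), (39, [131, 139]), (36, [140, 135]), (33, [137, 132]), (30, [134, 134]), (27, [135, 138]), (24, [138, 139]), (21, [134, 135]), (18, [123, 155]), (15, [148, 144]), (12, [145, 125]), (9, [140, 141]), (6, [150, 150]), (3, [146, 146]), (0, [146, 164]), (-3, [174, 164])]
t 6.75 p [0.577  0.1485 0.0074] rpy [ 3.1413e+00 -2.0000e-04  9.0780e-01] open 0.0594 g 27.2 F [ 0.4  0.3 -0.5] j6 2.38
```

Gripped at 59 mm with 27 N, fingertips about 32 mm above the underside. Lifting and carrying to the large box at (0.6265, -0.226).

Scaled: -0.13 m / 0.75 = -0.1733, -0.125 m / 0.75 = -0.1667.

>>> servo_tool:
  steps:
    - [0.05,0,0,-0.0067,0,0,0]
    - [0.05,0,0,-0.0267,0,0,0]
    - [0.05,0,0,-0.06,0,0,0]
    - [0.05,0,0,-0.1,0,0,0]
    - [0.05,0,0,-0.14,0,0,0]
    - [0.05,0,0,-0.1667,0,0,0]
    - [0.05,-0.0133,0.0133,-0.1733,0,0,0]
    - [0.05,-0.04,0.04,-0.1733,0,0,0]
    - [0.05,-0.0733,0.0733,-0.1733,0,0,0]
    - [0.05,-0.1067,0.1067,-0.1733,0,0,0]

```text
time: 7.75
position: [0.5899, 0.0342, 0.1362]
tool_rot: [-3.141, 0.002, 0.908]
ft_force: [0.8, 0.4, -1.1]
opening: 0.0591
gripper_force: 27.2
```

```bash
python3 go.py "[.6275,-.2245,.135]"
```

```text
t 7.75 p [0.5899 0.0342 0.1362] rpy [-3.1407e+00  1.5000e-03  9.0820e-01] open 0.0591 g 27.2 F [ 0.8  0.4 -1.1] j6 2.18
[ 0.6275 -0.2245  0.135 ] shift [-0.1809  0.1888  0.0013] turn [-0.0009  0.0015  0.0002]
```

Scaled: 0.19 m / 0.75 = 0.2533, -0.182 m / 0.75 = -0.2427.

>>> servo_tool:
  steps:
    - [0.05,-0.0333,0.0347,0,0,0,0]
    - [0.05,-0.0667,0.0693,0,0,0,0]
    - [0.05,-0.1,0.104,0,0,0,0]
    - [0.05,-0.1333,0.1387,0,0,0,0]
    - [0.05,-0.1667,0.1733,0,0,0,0]
    - [0.05,-0.2,0.208,0,0,0,0]
    - [0.05,-0.2267,0.236,0,0,0,0]
    - [0.05,-0.2427,0.2533,0,0,0,0]
    - [0.05,-0.2427,0.2533,0.0267,0,0,0]
    - [0.05,-0.2427,0.2533,0.0667,0,0,0]

```text
time: 8.75
position: [0.6291, -0.2271, 0.0875]
tool_rot: [3.138, -0.0, 0.906]
ft_force: [0.6, -1.2, -1.3]
opening: 0.0596
gripper_force: 27.3
```

```bash
cat > ov.py <<'E'
from h import *
import sys
# overlay: expected case rim+foot of held cake; argv: size, cake centre offset reading->cake (x,y,z), hole x,y,name
s,ox,oy,oz,hx,hy,n=sys.argv[1:]; p=np.array(observe()["position"])+[float(ox),float(oy),float(oz)]
w_,f_,h_,bz,hd=(.06,.048,.054,.022,.067) if s=="L" else (.043,.033,.038,.016,.05)
f=grab_frame("scene"); u=proj(f,[p])[0].astype(int)
img=cv2.resize(f["img"][u[1]-50:u[1]+40,u[0]-60:u[0]+60],None,fx=6,fy=6,interpolation=2)
def P(X): return np.int32(np.round((proj(f,X)-(u-[60,50])+.5)*6))
for X,c in[(ring(p[0],p[1],p[2]+h_,w_),(0,0,255)),(ring(p[0],p[1],p[2],f_),(0,0,255)),(ring(float(hx),float(hy),bz,hd),(255,0,0))]: cv2.polylines(img,[P(X)],1,c,1)
cv2.imwrite(f"pics/{n}.png",img)
E
python3 go.py "[.6275,-.2245,-.0076]"; python3 ov.py L -.001 -.0015 .0106 .6265 -.226 o1
```

```text
t 8.75 p [ 0.6291 -0.2271  0.0875] rpy [ 3.1382e+00 -2.0000e-04  9.0560e-01] open 0.0596 g 27.3 F [ 0.6 -1.2 -1.3] j6 1.8
[ 0.6275 -0.2245 -0.0076] shift [ 0.001  -0.0031  0.0951] turn [ 0.0034 -0.0002 -0.0024]
```

View pics/o1.png

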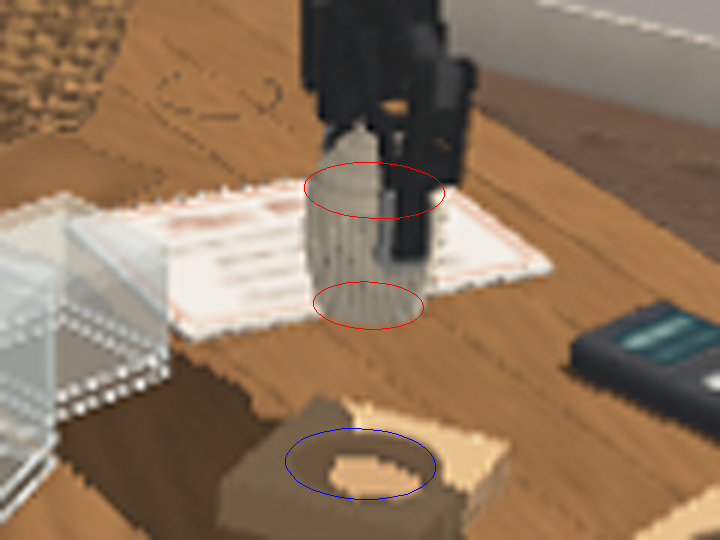

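The held cake matches the predicted rings at around (370,190) and (370,305), above the hole. Lowering.

Scaled: 0.093 m / 0.75 = 0.124, 0.001 m / 0.75 = 0.0013.

>>> servo_tool:
  steps:
    - [0.05,0.0013,-0.004,0.0267,0,0,0]
    - [0.05,0.0013,-0.004,0.0533,0,0,0]
    - [0.05,0.0013,-0.004,0.076,0,0,0]
    - [0.05,0.0013,-0.004,0.0933,0,0,0]
    - [0.05,0.0013,-0.004,0.1067,0,0,0]
    - [0.05,0.0013,-0.004,0.1147,0,0,0]
    - [0.05,0.0013,-0.004,0.12,0,0,0]
    - [0.05,0.0013,-0.004,0.1227,0,0,0]
    - [0.05,0.0013,-0.004,0.124,0,0,0]

```text
time: 9.7
position: [0.627, -0.2218, -0.0053]
tool_rot: [3.141, -0.0, 0.908]
ft_force: [0.7, -0.0, -1.1]
opening: 0.0591
gripper_force: 27.6
```

```bash
python3 go.py "[.6275,-.2245,-.0076]"
```

```text
t 9.7 p [ 0.627  -0.2218 -0.0053] rpy [ 3.1407e+00 -1.0000e-04  9.0780e-01] open 0.0591 g 27.6 F [ 0.7 -0.  -1.1] j6 1.8
[ 0.6275 -0.2245 -0.0076] shift [-0.0018  0.002   0.0023] turn [ 0.0009 -0.0001 -0.0002]
```

Scaled: 0.0025 m / 0.75 = 0.0033, -0.002 m / 0.75 = -0.0027.

>>> servo_tool:
  steps:
    - [0.05,-0.0027,0.0027,0.0013,0,0,0]
    - [0.05,-0.0027,0.0027,0.0027,0,0,0]
    - [0.05,-0.0027,0.0027,0.0033,0,0,0]
    - [0.05,-0.0027,0.0027,0.0033,0,0,0]

```text
time: 10.1
position: [0.6274, -0.2248, -0.0076]
tool_rot: [3.14, 0.0, 0.908]
ft_force: [0.2, -0.5, 1.5]
opening: 0.059
gripper_force: 27.8
```

The force rose by 2.6 N, so it has touched the floor. Releasing gently and backing straight up.

Scaled: -0.145 m / 0.75 = -0.1933, -0.1 m / 0.75 = -0.1333.

>>> servo_tool:
  steps:
    - [0.062,0,0,0,0,0,0]
    - [0.066,0,0,0,0,0,0]
    - [0.072,0,0,0,0,0,0]
    - [0.085,0,0,0,0,0,0]
    - [0.085,0,0,0,0,0,0]
    - [0.085,0,0,-0.0133,0,0,0]
    - [0.085,0,0,-0.04,0,0,0]
    - [0.085,0,0,-0.08,0,0,0]
    - [0.085,0,0,-0.1333,0,0,0]
    - [0.085,0,0,-0.1933,0,0,0]

```text
time: 11.1
position: [0.6261, -0.224, 0.138]
tool_rot: [-3.14, 0.0, 0.908]
ft_force: [1.0, 0.0, 0.4]
opening: 0.0852
gripper_force: 0.0
```

```bash
python3 go.py "[.4695,.3245,.155]"
```

```text
t 11.1 p [ 0.6261 -0.224   0.138 ] rpy [-3.1399e+00  4.0000e-04  9.0780e-01] open 0.0852 g 0.0 F [1.  0.  0.4] j6 1.79
[0.4695 0.3245 0.155 ] shift [ 0.3359 -0.461  -0.0164] turn [-0.0016  0.0004 -0.0002]
```

Scaled: -0.461 m / 0.75 = -0.6147, 0.336 m / 0.75 = 0.448.

>>> servo_tool:
  steps:
    - [0.085,0.448,-0.6147,-0.016,0,0,0]
    - [0.085,0.448,-0.6147,-0.016,0,0,0]
    - [0.085,0.448,-0.6147,-0.016,0,0,0]
    - [0.085,0.448,-0.6147,-0.016,0,0,0]
    - [0.085,0.448,-0.6147,-0.016,0,0,0]
    - [0.085,0.448,-0.6147,-0.016,0,0,0]
    - [0.085,0.448,-0.6147,-0.016,0,0,0]
    - [0.085,0.448,-0.6147,-0.016,0,0,0]
    - [0.085,0.448,-0.6147,-0.016,0,0,0]
    - [0.085,0.448,-0.6147,-0.016,0,0,0]

```text
time: 12.1
position: [0.4892, 0.2582, 0.1485]
tool_rot: [3.141, -0.001, 0.908]
ft_force: [0.7, 0.2, 0.7]
opening: 0.0853
gripper_force: 0.0
```

```bash
python3 go.py "[.4695,.3245,.155]"
```

```text
t 12.1 p [0.4892 0.2582 0.1485] rpy [ 3.1407e+00 -1.3000e-03  9.0770e-01] open 0.0853 g 0.0 F [0.7 0.2 0.7] j6 2.6
[0.4695 0.3245 0.155 ] shift [ 0.0401 -0.0563 -0.0065] turn [ 0.0009 -0.0013 -0.0003]
```

Scaled: -0.055 m / 0.75 = -0.0733, 0.039 m / 0.75 = 0.052.

>>> servo_tool:
  steps:
    - [0.085,0.052,-0.0733,0,0,0,0]
    - [0.085,0.052,-0.0733,0,0,0,0]
    - [0.085,0.052,-0.0733,0,0,0,0]
    - [0.085,0.052,-0.0733,0,0,0,0]

```text
time: 12.5
position: [0.4706, 0.3208, 0.1478]
tool_rot: [3.141, -0.0, 0.909]
ft_force: [-0.0, -0.7, -1.0]
opening: 0.0849
gripper_force: 0.0
```

```bash
python3 go.py "[.4695,.3245,.007]"
```

```text
t 12.5 p [0.4706 0.3208 0.1478] rpy [ 3.1407e+00 -2.0000e-04  9.0850e-01] open 0.0849 g 0.0 F [-0.  -0.7 -1. ] j6 2.72
[0.4695 0.3245 0.007 ] shift [ 0.0022 -0.0032  0.1408] turn [ 0.0009 -0.0002  0.0005]
```

Scaled: 0.075 m / 0.75 = 0.1, 0.07 m / 0.75 = 0.0933.

>>> servo_tool:
  steps:
    - [0.085,0.0027,-0.004,0.0267,0,0,0]
    - [0.085,0.0027,-0.004,0.06,0,0,0]
    - [0.085,0.0027,-0.004,0.0933,0,0,0]
    - [0.085,0.0027,-0.004,0.1,0,0,0]
    - [0.085,0.0027,-0.004,0.1,0,0,0]

```text
time: 13.0
position: [0.469, 0.3226, 0.0718]
tool_rot: [-3.141, 0.002, 0.906]
ft_force: [0.1, -0.1, -0.1]
opening: 0.0851
gripper_force: 0.0
```

```bash
python3 go.py "[.4695,.3245,.007]"
```

```text
t 13.0 p [0.469  0.3226 0.0718] rpy [-3.141e+00  2.200e-03  9.058e-01] open 0.0851 g 0.0 F [ 0.1 -0.1 -0.1] j6 2.73
[0.4695 0.3245 0.007 ] shift [ 0.0019 -0.0007  0.0648] turn [-0.0006  0.0022 -0.0022]
```

Scaled: 0.065 m / 0.75 = 0.0867, 0.055 m / 0.75 = 0.0733.

>>> servo_tool:
  steps:
    - [0.085,0.0013,-0.0013,0.0267,0,0,0]
    - [0.085,0.0013,-0.0013,0.0533,0,0,0]
    - [0.085,0.0013,-0.0013,0.0733,0,0,0]
    - [0.085,0.0013,-0.0013,0.0867,0,0,0]
    - [0.075,0.0013,-0.0013,0.0867,0,0,0]
    - [0.065,0.0013,-0.0013,0.0867,0,0,0]
    - [0.057,0.0013,-0.0013,0.0867,0,0,0]
    - [0.05,0.0013,-0.0013,0.0867,0,0,0]
    - [0.05,0.0013,-0.0013,0.0867,0,0,0]
    - [0.05,0.0013,-0.0013,0.0867,0,0,0]

```text
time: 14.0
position: [0.4704, 0.3263, 0.0089]
tool_rot: [3.14, -0.002, 0.908]
ft_force: [-0.5, -0.4, 6.4]
opening: 0.0588
gripper_force: 27.6
```

```bash
python3 go.py "[.4695,.3245,.14]"
```

```text
t 14.0 p [0.4704 0.3263 0.0089] rpy [ 3.1402e+00 -2.4000e-03  9.0780e-01] open 0.0588 g 27.6 F [-0.5 -0.4  6.4] j6 2.73
[0.4695 0.3245 0.14  ] shift [-0.0016  0.0006 -0.1311] turn [ 0.0014 -0.0024 -0.0002]
```

Scaled: -0.14 m / 0.75 = -0.1867, -0.13 m / 0.75 = -0.1733.

>>> servo_tool:
  steps:
    - [0.05,0,0,-0.0067,0,0,0]
    - [0.05,0,0,-0.0267,0,0,0]
    - [0.05,0,0,-0.06,0,0,0]
    - [0.05,0,0,-0.1,0,0,0]
    - [0.05,0,0,-0.14,0,0,0]
    - [0.05,0,0,-0.1733,0,0,0]
    - [0.05,0,0,-0.1867,0,0,0]

```text
time: 14.7
position: [0.4705, 0.3265, 0.1503]
tool_rot: [3.14, -0.004, 0.908]
ft_force: [-0.0, -0.1, -1.3]
opening: 0.0589
gripper_force: 27.3
```

```bash
python3 go.py "[.4494,-.2402,.14]"
```

```text
t 14.7 p [0.4705 0.3265 0.1503] rpy [ 3.1397 -0.004   0.9079] open 0.0589 g 27.3 F [-0.  -0.1 -1.3] j6 2.73
[ 0.4494 -0.2402  0.14  ] shift [-0.4597  0.3321  0.009 ] turn [ 0.0019 -0.004  -0.0001]
```

Scaled: -0.29 m / 0.75 = -0.3867, 0.14 m / 0.75 = 0.1867.

>>> servo_tool:
  steps:
    - [0.05,-0.016,0.012,0,0,0,0]
    - [0.05,-0.048,0.0347,0,0,0,0]
    - [0.05,-0.088,0.064,0,0,0,0]
    - [0.05,-0.1307,0.0947,0,0,0,0]
    - [0.05,-0.1733,0.1253,0,0,0,0]
    - [0.05,-0.216,0.156,0,0,0,0]
    - [0.05,-0.2587,0.1867,0,0,0,0]
    - [0.05,-0.3013,0.2173,0,0,0,0]
    - [0.05,-0.344,0.248,0,0,0,0]
    - [0.05,-0.3867,0.2793,0,0,0,0]

```text
time: 15.7
position: [0.4534, -0.0337, 0.1455]
tool_rot: [-3.139, 0.002, 0.907]
ft_force: [0.6, -0.0, 0.1]
opening: 0.059
gripper_force: 27.3
```

```bash
python3 go.py "[.4494,-.2402,.14]"
```

```text
t 15.7 p [ 0.4534 -0.0337  0.1455] rpy [-3.1389e+00  1.8000e-03  9.0740e-01] open 0.059 g 27.3 F [ 0.6 -0.   0.1] j6 2.02
[ 0.4494 -0.2402  0.14  ] shift [-0.1652  0.1241  0.0055] turn [-0.0027  0.0018 -0.0006]
```

Scaled: -0.168 m / 0.75 = -0.224, 0.123 m / 0.75 = 0.164.

>>> servo_tool:
  steps:
    - [0.05,-0.0427,0.032,0,0,0,0]
    - [0.05,-0.0853,0.0627,0,0,0,0]
    - [0.05,-0.128,0.0933,0,0,0,0]
    - [0.05,-0.168,0.1227,0,0,0,0]
    - [0.05,-0.2,0.1467,0,0,0,0]
    - [0.05,-0.2173,0.1587,0,0,0,0]
    - [0.05,-0.224,0.164,0.0067,0,0,0]
    - [0.05,-0.224,0.164,0.0267,0,0,0]
    - [0.05,-0.224,0.164,0.06,0,0,0]
    - [0.05,-0.224,0.164,0.0733,0,0,0]

```text
time: 16.7
position: [0.4472, -0.2375, 0.0895]
tool_rot: [-3.136, -0.0, 0.909]
ft_force: [-1.0, 0.3, -0.8]
opening: 0.0592
gripper_force: 27.3
```

```bash
python3 go.py "[.4494,-.2402,-.0061]"; python3 ov.py L -.0019 -.0033 .0091 .4475 -.2435 o2
```

```text
t 16.7 p [ 0.4472 -0.2375  0.0895] rpy [-3.1364e+00 -1.0000e-04  9.0900e-01] open 0.0592 g 27.3 F [-1.   0.3 -0.8] j6 1.62
[ 0.4494 -0.2402 -0.0061] shift [-0.0009  0.0039  0.0956] turn [-0.0052 -0.0001  0.001 ]
```

View pics/o2.png

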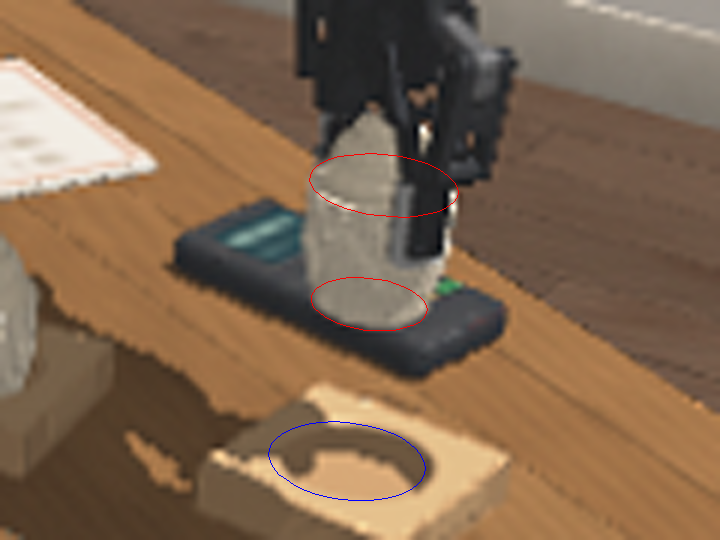

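The cake hangs upright over the box, rim centre at about (383,187). The cut-out shows around 2 mm right of my ring, so I trim by half of that and lower.

Scaled: 0.07 m / 0.75 = 0.0933, 0.003 m / 0.75 = 0.004.

>>> servo_tool:
  steps:
    - [0.05,-0.0027,0.004,0.0267,0,0,0]
    - [0.05,-0.0027,0.004,0.0533,0,0,0]
    - [0.05,-0.0027,0.004,0.0733,0,0,0]
    - [0.05,-0.0027,0.004,0.084,0,0,0]
    - [0.05,-0.0027,0.004,0.0907,0,0,0]
    - [0.05,-0.0027,0.004,0.0933,0,0,0]
    - [0.05,-0.0027,0.004,0.0933,0,0,0]

```text
time: 17.45
position: [0.4508, -0.2434, 0.0228]
tool_rot: [3.141, -0.0, 0.908]
ft_force: [0.4, 0.7, -1.4]
opening: 0.0592
gripper_force: 27.4
```

```bash
python3 go.py "[.4482,-.241,-.0061]"
```

```text
t 17.45 p [ 0.4508 -0.2434  0.0228] rpy [ 3.1409 -0.      0.908 ] open 0.0592 g 27.4 F [ 0.4  0.7 -1.4] j6 1.61
[ 0.4482 -0.241  -0.0061] shift [ 0.0003 -0.0036  0.0288] turn [ 0.0007 -0.      0.    ]
```

Scaled: 0.0265 m / 0.75 = 0.0353, 0.025 m / 0.75 = 0.0333.

>>> servo_tool:
  steps:
    - [0.05,0,-0.0047,0,0,0,0]
    - [0.05,0,-0.0047,0.008,0,0,0]
    - [0.05,0,-0.0047,0.016,0,0,0]
    - [0.05,0,-0.0047,0.024,0,0,0]
    - [0.05,0,-0.0047,0.0293,0,0,0]
    - [0.05,0,-0.0047,0.0333,0,0,0]
    - [0.05,0,-0.0047,0.0353,0,0,0]
    - [0.05,0,-0.0047,0.0353,0,0,0]

```text
time: 18.25
position: [0.4476, -0.2411, -0.0044]
tool_rot: [-3.141, 0.0, 0.908]
ft_force: [-0.9, 0.6, 0.0]
opening: 0.059
gripper_force: 27.4
```

```bash
python3 go.py "[.4482,-.241,-.0061]"
```

```text
t 18.25 p [ 0.4476 -0.2411 -0.0044] rpy [-3.1413e+00  1.0000e-04  9.0780e-01] open 0.059 g 27.4 F [-0.9  0.6  0. ] j6 1.61
[ 0.4482 -0.241  -0.0061] shift [0.0005 0.0004 0.0017] turn [-0.0003  0.0001 -0.0002]
```

Scaled: 0.002 m / 0.75 = 0.0027, 0.001 m / 0.75 = 0.0013.

>>> servo_tool:
  steps:
    - [0.05,0,0,0.0013,0,0,0]
    - [0.05,0,0,0.0027,0,0,0]
    - [0.05,0,0,0.0027,0,0,0]

```text
time: 18.55
position: [0.4479, -0.2413, -0.0061]
tool_rot: [3.141, 0.0, 0.908]
ft_force: [-0.8, -0.0, -1.2]
opening: 0.0587
gripper_force: 27.4
```

Scaled: 0.0014 m / 0.75 = 0.0019, 0.0007 m / 0.75 = 0.0009.

>>> servo_tool:
  steps:
    - [0.05,0,0,0.0009,0,0,0]
    - [0.05,0,0,0.0019,0,0,0]
    - [0.05,0,0,0.0019,0,0,0]

```text
time: 18.85
position: [0.4479, -0.2414, -0.0062]
tool_rot: [3.141, 0.0, 0.908]
ft_force: [-2.8, 0.7, 10.8]
opening: 0.0588
gripper_force: 28.4
```

Contact: the floor stops it at the expected height. Releasing.

>>> servo_tool:
  steps:
    - [0.06,0,0,-0.0013,0,0,0]
    - [0.064,0,0,-0.0013,0,0,0]
    - [0.072,0,0,-0.0013,0,0,0]
    - [0.085,0,0,-0.0013,0,0,0]
    - [0.085,0,0,-0.0013,0,0,0]
    - [0.085,0,0,-0.0133,0,0,0]
    - [0.085,0,0,-0.04,0,0,0]
    - [0.085,0,0,-0.08,0,0,0]
    - [0.085,0,0,-0.1333,0,0,0]
    - [0.085,0,0,-0.1933,0,0,0]

```text
time: 19.85
position: [0.4467, -0.2405, 0.1386]
tool_rot: [-3.14, 0.0, 0.908]
ft_force: [0.7, -0.2, -0.3]
opening: 0.0846
gripper_force: 0.0
```

```bash
python3 go.py "[.474,.2305,.14]"
```

```text
t 19.85 p [ 0.4467 -0.2405  0.1386] rpy [-3.1397e+00  1.0000e-04  9.0770e-01] open 0.0846 g 0.0 F [ 0.7 -0.2 -0.3] j6 1.61
[0.474  0.2305 0.14  ] shift [ 0.388  -0.2684 -0.0009] turn [-0.0019  0.0001 -0.0003]
```

>>> servo_tool:
  steps:
    - [0.085,0.5173,-0.3573,-0.0067,0,0,0]
    - [0.085,0.5173,-0.3573,-0.0067,0,0,0]
    - [0.085,0.5173,-0.3573,-0.0067,0,0,0]
    - [0.085,0.5173,-0.3573,-0.0067,0,0,0]
    - [0.085,0.5173,-0.3573,-0.0067,0,0,0]
    - [0.085,0.5173,-0.3573,-0.0067,0,0,0]
    - [0.085,0.5173,-0.3573,-0.0067,0,0,0]
    - [0.085,0.5173,-0.3573,-0.0067,0,0,0]
    - [0.085,0.5173,-0.3573,-0.0067,0,0,0]
    - [0.085,0.5173,-0.3573,-0.0067,0,0,0]

```text
time: 20.85
position: [0.4752, 0.2336, 0.1432]
tool_rot: [3.142, -0.002, 0.912]
ft_force: [0.2, -0.2, 0.0]
opening: 0.0845
gripper_force: 0.0
```

```bash
python3 go.py "[.474,.2305,.14]"
```

```text
t 20.85 p [0.4752 0.2336 0.1432] rpy [ 3.1416e+00 -2.0000e-03  9.1190e-01] open 0.0845 g 0.0 F [ 0.2 -0.2  0. ] j6 2.57
[0.474  0.2305 0.14  ] shift [-0.0032  0.001   0.0032] turn [ 0.     -0.002   0.0039]
```

>>> servo_tool:
  steps:
    - [0.085,-0.0013,0,0.0267,0,0,0]
    - [0.085,-0.0013,0,0.0667,0,0,0]
    - [0.085,-0.0013,0,0.1,0,0,0]
    - [0.085,-0.0013,0,0.1133,0,0,0]
    - [0.085,-0.0013,0,0.1133,0,0,0]

```text
time: 21.35
position: [0.4732, 0.2283, 0.0564]
tool_rot: [-3.14, 0.003, 0.908]
ft_force: [-0.2, -0.4, 0.5]
opening: 0.0853
gripper_force: 0.0
```

```bash
python3 go.py "[.474,.2305,-.002]"
```

```text
t 21.35 p [0.4732 0.2283 0.0564] rpy [-3.1399e+00  2.7000e-03  9.0770e-01] open 0.0853 g 0.0 F [-0.2 -0.4  0.5] j6 2.56
[ 0.474   0.2305 -0.002 ] shift [ 0.0024 -0.0007  0.0584] turn [-0.0017  0.0027 -0.0003]
```

Scaled: 0.058 m / 0.75 = 0.0773, 0.002 m / 0.75 = 0.0027.

>>> servo_tool:
  steps:
    - [0.085,0.0027,0,0.02,0,0,0]
    - [0.085,0.0027,0,0.0467,0,0,0]
    - [0.085,0.0027,0,0.0667,0,0,0]
    - [0.075,0.0027,0,0.0773,0,0,0]
    - [0.065,0.0027,0,0.0773,0,0,0]
    - [0.055,0.0027,0,0.0773,0,0,0]
    - [0.046,0.0027,0,0.0773,0,0,0]
    - [0.038,0.0027,0,0.0773,0,0,0]
    - [0.035,0.0027,0,0.0773,0,0,0]
    - [0.035,0.0027,0,0.0773,0,0,0]
  force: 20

```text
time: 22.35
position: [0.4769, 0.2308, 0.0007]
tool_rot: [3.14, -0.002, 0.908]
ft_force: [-1.4, 0.3, 6.1]
opening: 0.0419
gripper_force: 20.0
```

```bash
python3 go.py; python3 tip.py
```

```text
t 22.35 p [0.4769 0.2308 0.0007] rpy [ 3.1404e+00 -1.9000e-03  9.0790e-01] open 0.0419 g 20.0 F [-1.4  0.3  6.1] j6 2.56
[0.4769 0.2308 0.0007] 0.04192825579029694 [-1.4  0.3  6.1]
[(60, [39, 40]), (57, [39, 41]), (54, [40, 39]), (51, [39, 40]), (48, [38, 39]), (45, [38, 42]), (42, [39, 57]), (39, [41, 123]), (36, [117, 140]), (33, [138, 142]), (30, [141, 130]), (27, [132, 110]), (24, [117, 105]), (21, [94, 92]), (18, [81, 123]), (15, [95, 158]), (12, [129, 169]), (9, [204, 182]), (6, [173, 169]), (3, [171, 171]), (0, [172, 173]), (-3, [159, 103])]
```

Gripped at 42 mm with 20 N, tips 21 mm above the underside. Lifting and carrying to the small box at (0.445, -0.087).

Scaled: -0.13 m / 0.75 = -0.1733, -0.125 m / 0.75 = -0.1667.

>>> servo_tool:
  steps:
    - [0.035,0,0,-0.0067,0,0,0]
    - [0.035,0,0,-0.0267,0,0,0]
    - [0.035,0,0,-0.06,0,0,0]
    - [0.035,0,0,-0.1,0,0,0]
    - [0.035,0,0,-0.14,0,0,0]
    - [0.035,0,0,-0.1667,0,0,0]
    - [0.035,0,0,-0.1733,0,0,0]

```text
time: 23.1
position: [0.4778, 0.231, 0.1323]
tool_rot: [3.139, -0.004, 0.908]
ft_force: [-0.2, -0.1, -0.9]
opening: 0.042
gripper_force: 20.5
```

```bash
python3 go.py "[.4473,-.084,.13]"
```

```text
t 23.1 p [0.4778 0.231  0.1323] rpy [ 3.1386 -0.0042  0.9078] open 0.042 g 20.5 F [-0.2 -0.1 -0.9] j6 2.56
[ 0.4473 -0.084   0.13  ] shift [-0.2671  0.1698  0.0017] turn [ 0.003  -0.0042 -0.0002]
```

Scaled: -0.266 m / 0.75 = -0.3547, 0.084 m / 0.75 = 0.112.

>>> servo_tool:
  steps:
    - [0.035,-0.016,0.0107,0,0,0,0]
    - [0.035,-0.048,0.0307,0,0,0,0]
    - [0.035,-0.0907,0.0573,0,0,0,0]
    - [0.035,-0.1333,0.0853,0,0,0,0]
    - [0.035,-0.176,0.112,0,0,0,0]
    - [0.035,-0.2187,0.1387,0,0,0,0]
    - [0.035,-0.2613,0.1667,0,0,0,0]
    - [0.035,-0.304,0.1933,0,0,0,0]
    - [0.035,-0.3373,0.2147,0,0,0,0]
    - [0.035,-0.3547,0.2253,0,0,0,0]

```text
time: 24.1
position: [0.443, -0.0858, 0.1276]
tool_rot: [-3.139, 0.002, 0.905]
ft_force: [-0.2, 0.3, -0.1]
opening: 0.0422
gripper_force: 20.5
```

Scaled: 0.08 m / 0.75 = 0.1067, 0.065 m / 0.75 = 0.0867.

>>> servo_tool:
  steps:
    - [0.035,0,0,0.0133,0,0,0]
    - [0.035,0,0,0.0467,0,0,0]
    - [0.035,0,0,0.0867,0,0,0]
    - [0.035,0,0,0.1067,0,0,0]
    - [0.035,0,0,0.1067,0,0,0]
    - [0.035,0,0,0.1067,0,0,0]

```text
time: 24.7
position: [0.444, -0.0825, 0.0485]
tool_rot: [-3.139, 0.001, 0.908]
ft_force: [0.6, -0.8, -0.8]
opening: 0.0423
gripper_force: 20.5
```

```bash
python3 go.py "[.4473,-.084,-.0143]"; python3 ov.py S -.0023 -.003 .0173 .445 -.087 o3
```

```text
t 24.7 p [ 0.444  -0.0825  0.0485] rpy [-3.1391e+00  9.0000e-04  9.0840e-01] open 0.0423 g 20.5 F [ 0.6 -0.8 -0.8] j6 1.91
[ 0.4473 -0.084  -0.0143] shift [0.0009 0.0037 0.0628] turn [-0.0025  0.0009  0.0004]
```

View pics/o3.png

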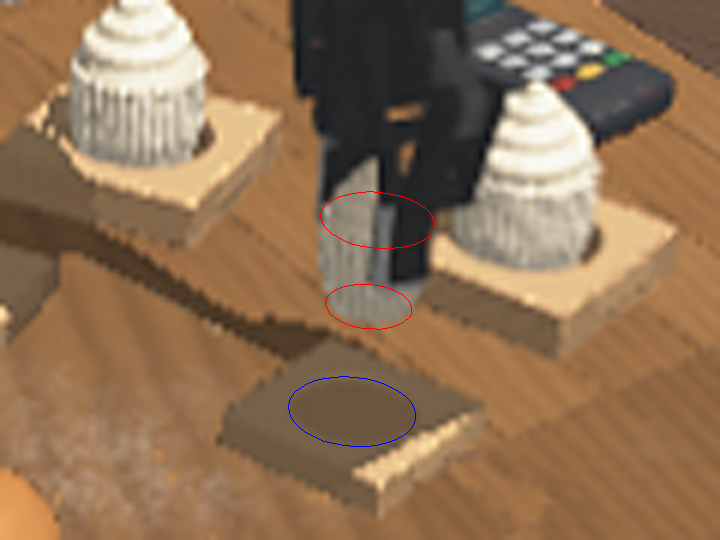

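Both large cakes stand upright in their boxes, at about (137,110) and (540,200). The small cake matches its rings and the hole ring fits. Lowering.

Scaled: 0.038 m / 0.75 = 0.0507, 0.001 m / 0.75 = 0.0013.

>>> servo_tool:
  steps:
    - [0.035,0.0013,0.004,0.0133,0,0,0]
    - [0.035,0.0013,0.004,0.0333,0,0,0]
    - [0.035,0.0013,0.004,0.0467,0,0,0]
    - [0.035,0.0013,0.004,0.0507,0,0,0]
    - [0.035,0.0013,0.004,0.0507,0,0,0]

```text
time: 25.25
position: [0.448, -0.0842, 0.011]
tool_rot: [-3.141, 0.0, 0.908]
ft_force: [-0.0, -0.7, -0.2]
opening: 0.0419
gripper_force: 20.5
```

```bash
python3 go.py "[.4473,-.084,-.0143]"
```

```text
t 25.25 p [ 0.448  -0.0842  0.011 ] rpy [-3.1408e+00  3.0000e-04  9.0780e-01] open 0.0419 g 20.5 F [-0.  -0.7 -0.2] j6 1.91
[ 0.4473 -0.084  -0.0143] shift [-0.0002 -0.0006  0.0253] turn [-0.0008  0.0003 -0.0002]
```

Scaled: 0.0245 m / 0.75 = 0.0327, 0.0235 m / 0.75 = 0.0313.

>>> servo_tool:
  steps:
    - [0.035,0,-0.0007,0.008,0,0,0]
    - [0.035,0,-0.0007,0.016,0,0,0]
    - [0.035,0,-0.0007,0.0227,0,0,0]
    - [0.035,0,-0.0007,0.028,0,0,0]
    - [0.035,0,-0.0007,0.0313,0,0,0]
    - [0.035,0,-0.0007,0.0327,0,0,0]
    - [0.035,0,-0.0007,0.0327,0,0,0]

```text
time: 25.95
position: [0.4479, -0.0841, -0.0132]
tool_rot: [-3.141, 0.0, 0.908]
ft_force: [0.2, 0.1, 0.2]
opening: 0.0419
gripper_force: 20.5
```

Scaled: 0.001 m / 0.75 = 0.0013, 0.0005 m / 0.75 = 0.0007.

>>> servo_tool:
  steps:
    - [0.035,0,0,0.0007,0,0,0]
    - [0.035,0,0,0.0013,0,0,0]
    - [0.035,0,0,0.0013,0,0,0]

```text
time: 26.25
position: [0.448, -0.0841, -0.014]
tool_rot: [3.141, 0.0, 0.908]
ft_force: [0.2, -0.0, 0.9]
opening: 0.0422
gripper_force: 20.5
```

Scaled: 0.0007 m / 0.75 = 0.0009.

>>> servo_tool:
  steps:
    - [0.035,0,0,0.0009,0,0,0]
    - [0.035,0,0,0.0009,0,0,0]

```text
time: 26.45
position: [0.4481, -0.0841, -0.0143]
tool_rot: [3.141, 0.0, 0.908]
ft_force: [-1.8, 0.5, 4.6]
opening: 0.042
gripper_force: 20.9
```

Floor contact. Releasing.

Scaled: -0.15 m / 0.75 = -0.2, -0.11 m / 0.75 = -0.1467.

>>> servo_tool:
  steps:
    - [0.043,0,0,-0.0007,0,0,0]
    - [0.048,0,0,-0.0007,0,0,0]
    - [0.06,0,0,-0.0007,0,0,0]
    - [0.075,0,0,-0.0007,0,0,0]
    - [0.085,0,0,-0.0007,0,0,0]
    - [0.085,0,0,-0.0133,0,0,0]
    - [0.085,0,0,-0.04,0,0,0]
    - [0.085,0,0,-0.0867,0,0,0]
    - [0.085,0,0,-0.1467,0,0,0]
    - [0.085,0,0,-0.2,0,0,0]

```text
time: 27.45
position: [0.4477, -0.084, 0.1377]
tool_rot: [3.141, -0.0, 0.908]
ft_force: [0.9, -0.7, -0.9]
opening: 0.0847
gripper_force: 0.0
```

```bash
python3 go.py "[.5545,.3375,.14]"
```

```text
t 27.45 p [ 0.4477 -0.084   0.1377] rpy [ 3.141e+00 -1.000e-04  9.078e-01] open 0.0847 g 0.0 F [ 0.9 -0.7 -0.9] j6 1.91
[0.5545 0.3375 0.14  ] shift [ 0.3979 -0.1752 -0.0024] turn [ 0.0006 -0.0001 -0.0002]
```

Scaled: 0.398 m / 0.75 = 0.5307, -0.175 m / 0.75 = -0.2333.

>>> servo_tool:
  steps:
    - [0.085,0.5307,-0.2333,-0.004,0,0,0]
    - [0.085,0.5307,-0.2333,-0.004,0,0,0]
    - [0.085,0.5307,-0.2333,-0.004,0,0,0]
    - [0.085,0.5307,-0.2333,-0.004,0,0,0]
    - [0.085,0.5307,-0.2333,-0.004,0,0,0]
    - [0.085,0.5307,-0.2333,-0.004,0,0,0]
    - [0.085,0.5307,-0.2333,-0.004,0,0,0]
    - [0.085,0.5307,-0.2333,-0.004,0,0,0]
    - [0.085,0.5307,-0.2333,-0.004,0,0,0]
    - [0.085,0.5307,-0.2333,-0.004,0,0,0]

```text
time: 28.45
position: [0.5552, 0.3418, 0.138]
tool_rot: [-3.141, -0.002, 0.913]
ft_force: [0.3, -0.2, -0.3]
opening: 0.0848
gripper_force: 0.0
```

Scaled: 0.08 m / 0.75 = 0.1067, 0.075 m / 0.75 = 0.1.

>>> servo_tool:
  steps:
    - [0.085,0,0,0.0267,0,0,0]
    - [0.085,0,0,0.0667,0,0,0]
    - [0.085,0,0,0.1,0,0,0]
    - [0.085,0,0,0.1067,0,0,0]
    - [0.085,0,0,0.1067,0,0,0]

```text
time: 28.95
position: [0.554, 0.3362, 0.0578]
tool_rot: [-3.141, 0.002, 0.907]
ft_force: [0.1, -0.7, 0.9]
opening: 0.085
gripper_force: 0.0
```

```bash
python3 go.py "[.5545,.3375,-.002]"
```

```text
t 28.95 p [0.554  0.3362 0.0578] rpy [-3.1407e+00  2.3000e-03  9.0710e-01] open 0.085 g 0.0 F [ 0.1 -0.7  0.9] j6 2.68
[ 0.5545  0.3375 -0.002 ] shift [ 0.0015 -0.0004  0.0598] turn [-0.0009  0.0023 -0.0009]
```

Scaled: 0.058 m / 0.75 = 0.0773, 0.05 m / 0.75 = 0.0667.

>>> servo_tool:
  steps:
    - [0.085,0.0013,0,0.02,0,0,0]
    - [0.085,0.0013,0,0.0467,0,0,0]
    - [0.085,0.0013,0,0.0667,0,0,0]
    - [0.075,0.0013,0,0.0773,0,0,0]
    - [0.065,0.0013,0,0.0773,0,0,0]
    - [0.055,0.0013,0,0.0773,0,0,0]
    - [0.046,0.0013,0,0.0773,0,0,0]
    - [0.038,0.0013,0,0.0773,0,0,0]
    - [0.035,0.0013,0,0.0773,0,0,0]
    - [0.035,0.0013,0,0.0773,0,0,0]

```text
time: 29.95
position: [0.5568, 0.3387, 0.0018]
tool_rot: [3.14, -0.002, 0.908]
ft_force: [-0.5, -0.3, 5.8]
opening: 0.0421
gripper_force: 20.9
```

```bash
python3 go.py
```

```text
t 29.95 p [0.5568 0.3387 0.0018] rpy [ 3.1403e+00 -2.5000e-03  9.0780e-01] open 0.0421 g 20.9 F [-0.5 -0.3  5.8] j6 2.68
```

>>> servo_tool:
  steps:
    - [0.035,0,0,-0.0067,0,0,0]
    - [0.035,0,0,-0.0267,0,0,0]
    - [0.035,0,0,-0.06,0,0,0]
    - [0.035,0,0,-0.1,0,0,0]
    - [0.035,0,0,-0.14,0,0,0]
    - [0.035,0,0,-0.1667,0,0,0]
    - [0.035,0,0,-0.1733,0,0,0]

```text
time: 30.65
position: [0.5573, 0.3389, 0.1334]
tool_rot: [3.139, -0.004, 0.908]
ft_force: [-0.6, 0.2, -0.1]
opening: 0.0417
gripper_force: 20.4
```

```bash
python3 go.py "[.638,-.0735,.13]"
```

```text
t 30.65 p [0.5573 0.3389 0.1334] rpy [ 3.1392 -0.0044  0.9078] open 0.0417 g 20.4 F [-0.6  0.2 -0.1] j6 2.68
[ 0.638  -0.0735  0.13  ] shift [-0.2754  0.3175  0.0029] turn [ 0.0023 -0.0044 -0.0002]
```

Scaled: 0.256 m / 0.75 = 0.3413, 0.228 m / 0.75 = 0.304.

>>> servo_tool:
  steps:
    - [0.035,-0.0133,0.016,0,0,0,0]
    - [0.035,-0.04,0.0467,0,0,0,0]
    - [0.035,-0.072,0.0827,0,0,0,0]
    - [0.035,-0.104,0.12,0,0,0,0]
    - [0.035,-0.136,0.1573,0,0,0,0]
    - [0.035,-0.168,0.1933,0,0,0,0]
    - [0.035,-0.2,0.2307,0,0,0,0]
    - [0.035,-0.232,0.268,0,0,0,0]
    - [0.035,-0.264,0.304,0,0,0,0]
    - [0.035,-0.296,0.3413,0,0,0,0]

```text
time: 31.65
position: [0.6189, 0.0031, 0.1279]
tool_rot: [-3.139, 0.003, 0.907]
ft_force: [-0.4, 0.1, -0.4]
opening: 0.0419
gripper_force: 20.4
```

>>> servo_tool:
  steps:
    - [0.035,-0.032,0.036,0,0,0,0]
    - [0.035,-0.0573,0.0653,0,0,0,0]
    - [0.035,-0.0707,0.0813,0,0,0,0]
    - [0.035,-0.0707,0.0813,0.0133,0,0,0]
    - [0.035,-0.0707,0.0813,0.0467,0,0,0]
    - [0.035,-0.0707,0.0813,0.0867,0,0,0]
    - [0.035,-0.0707,0.0813,0.1067,0,0,0]
    - [0.035,-0.0707,0.0813,0.1067,0,0,0]
    - [0.035,-0.0707,0.0813,0.1067,0,0,0]

```text
time: 32.55
position: [0.6352, -0.0724, 0.0496]
tool_rot: [-3.14, 0.001, 0.909]
ft_force: [0.8, 0.3, -0.5]
opening: 0.042
gripper_force: 20.4
```

```bash
python3 go.py "[.638,-.0735,-.0132]"
python3 - <<'E'
from h import *
f=grab_frame("scene")
for d in boxes_of(f,"cupcake_small_a")+boxes_of(f,"cupcake_large_a"): print(round(d["p"],2),np.round(w(f,d["location"]),3))
E
```

```text
t 32.55 p [ 0.6352 -0.0724  0.0496] rpy [-3.1397e+00  6.0000e-04  9.0920e-01] open 0.042 g 20.4 F [ 0.8  0.3 -0.5] j6 2.02
[ 0.638  -0.0735 -0.0132] shift [0.0009 0.003  0.0627] turn [-0.0019  0.0006  0.0012]
0.67 [ 0.44  -0.076  0.04 ]
0.67 [ 0.438 -0.226  0.058]
0.56 [ 0.614 -0.208  0.057]
```

Scaled: 0.038 m / 0.75 = 0.0507, 0.003 m / 0.75 = 0.004.

>>> servo_tool:
  steps:
    - [0.035,0.0013,0.004,0.0133,0,0,0]
    - [0.035,0.0013,0.004,0.0333,0,0,0]
    - [0.035,0.0013,0.004,0.0467,0,0,0]
    - [0.035,0.0013,0.004,0.0507,0,0,0]
    - [0.035,0.0013,0.004,0.0507,0,0,0]

```text
time: 33.2
position: [0.6386, -0.0747, 0.0115]
tool_rot: [-3.14, 0.001, 0.908]
ft_force: [-0.5, 0.4, -0.1]
opening: 0.0419
gripper_force: 20.4
```

```bash
python3 go.py "[.638,-.0735,-.0132]"
```

```text
t 33.2 p [ 0.6386 -0.0747  0.0115] rpy [-3.1405e+00  6.0000e-04  9.0770e-01] open 0.0419 g 20.4 F [-0.5  0.4 -0.1] j6 2.02
[ 0.638  -0.0735 -0.0132] shift [ 0.0006 -0.0012  0.0247] turn [-0.0011  0.0006 -0.0003]
```

>>> servo_tool:
  steps:
    - [0.035,0.0007,-0.0013,0.008,0,0,0]
    - [0.035,0.0007,-0.0013,0.016,0,0,0]
    - [0.035,0.0007,-0.0013,0.0227,0,0,0]
    - [0.035,0.0007,-0.0013,0.028,0,0,0]
    - [0.035,0.0007,-0.0013,0.0313,0,0,0]
    - [0.035,0.0007,-0.0013,0.0327,0,0,0]
    - [0.035,0.0007,-0.0013,0.0327,0,0,0]

```text
time: 33.9
position: [0.6386, -0.0738, -0.0124]
tool_rot: [-3.142, 0.0, 0.908]
ft_force: [0.1, 0.2, -0.8]
opening: 0.042
gripper_force: 20.4
```

Scaled: 0.0012 m / 0.75 = 0.0016, 0.0007 m / 0.75 = 0.0009.

>>> servo_tool:
  steps:
    - [0.035,0,0,0.0009,0,0,0]
    - [0.035,0,0,0.0016,0,0,0]
    - [0.035,0,0,0.0016,0,0,0]

```text
time: 34.2
position: [0.639, -0.0739, -0.0131]
tool_rot: [3.141, -0.0, 0.908]
ft_force: [-0.3, -0.5, 0.5]
opening: 0.0421
gripper_force: 20.5
```

Scaled: 0.0008 m / 0.75 = 0.0011.

>>> servo_tool:
  steps:
    - [0.035,0,0,0.0011,0,0,0]
    - [0.035,0,0,0.0011,0,0,0]

```text
time: 34.4
position: [0.639, -0.0739, -0.0132]
tool_rot: [3.141, -0.0, 0.908]
ft_force: [-1.3, -0.1, 6.4]
opening: 0.0418
gripper_force: 21.0
```

Contact at the expected height. Releasing and retreating.

Scaled: -0.16 m / 0.75 = -0.2133, -0.11 m / 0.75 = -0.1467.

>>> servo_tool:
  steps:
    - [0.043,0,0,-0.0009,0,0,0]
    - [0.048,0,0,-0.0009,0,0,0]
    - [0.06,0,0,-0.0009,0,0,0]
    - [0.075,0,0,-0.0009,0,0,0]
    - [0.085,0,0,-0.0009,0,0,0]
    - [0.085,0,0,-0.0133,0,0,0]
    - [0.085,0,0,-0.04,0,0,0]
    - [0.085,0,0,-0.0867,0,0,0]
    - [0.085,0,0,-0.1467,0,0,0]
    - [0.085,0,0,-0.2133,0,0,0]

```text
time: 35.4
position: [0.6376, -0.0735, 0.1469]
tool_rot: [-3.14, 0.001, 0.908]
ft_force: [1.3, 0.4, -1.0]
opening: 0.0853
gripper_force: 0.0
```

Scaled: -0.13 m / 0.75 = -0.1733, 0.1 m / 0.75 = 0.1333.

>>> servo_tool:
  steps:
    - [0.085,0.1333,-0.1733,0,0,0,0]
    - [0.085,0.1333,-0.1733,0,0,0,0]
    - [0.085,0.1333,-0.1733,0,0,0,0]
    - [0.085,0.1333,-0.1733,0,0,0,0]
    - [0.085,0.1333,-0.1733,0,0,0,0]
    - [0.085,0.1333,-0.1733,0,0,0,0]

```text
time: 36.0
position: [0.5982, 0.0843, 0.1461]
tool_rot: [3.14, 0.0, 0.908]
ft_force: [0.1, -0.8, 0.2]
opening: 0.0847
gripper_force: 0.0
```

Run:
```python
from h import *
f=grab_frame("scene"); g=grab_frame("top")
a=cv2.resize(f["img"][130:330,180:440],(520,400)); 
b=cv2.resize(g["img"][170:320,185:500],None,fx=1.65,fy=1.3)
a=cv2.resize(a,(b.shape[1],400)); cv2.imwrite("pics/fin.png",np.vstack([a,b]))
for k in ("muffin_large","muffin_small","cupcake_large_a","cupcake_small_a"):
    for d in boxes_of(g,k): print(k,round(d["p"],2),np.round(w(g,d["location"]),3))
```

```text
muffin_small 0.51 [0.564 0.237 0.068]
cupcake_large_a 0.95 [ 0.618 -0.22   0.065]
cupcake_large_a 0.86 [ 0.447 -0.235  0.071]
cupcake_small_a 0.82 [ 0.442 -0.083  0.051]
cupcake_small_a 0.63 [ 0.634 -0.071  0.051]
```

View pics/fin.png

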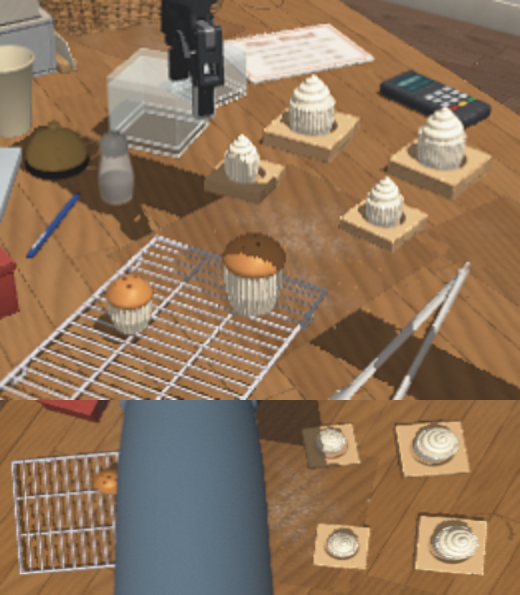

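All four cakes stand upright in their own boxes, and both muffins are still on the rack at about (130,300) and (253,272). The arm is clear, so I'm handing in.

```bash
python3 -c "
from cell import *
print(close_job())"
```

```text
the job is handed in; nothing more can be done
None
```

All four iced cupcakes stand upright and fully down in boxes of their own size, both muffins are still on the rack, and I handed the job in at about 36 s; no verdict came back.

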